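Close the split test cell on its dowels and hold it pressed

TASK

Slide the clear guard window fully open by its orange knob, then take the loose upper half of the test cell by its black grip and fit it onto the two dowels of the lower half in the well, yellow dot over yellow dot, faces flush. Press it down so that the sprung bed is held about halfway down its 12 mm travel (roughly 13 N) and finish there, still firmly gripping and pressing, with the window left open. Do not disturb the timer, the stopper or the beaker.

Things in the scene. Friction and masses are not known exactly. Their poses are not given: they have to be found in the camera images.
- guard: Low grey and white guard housing fixed to the worktop, 124 (x) x 252 (y) mm, 69 mm high at the rail lips; its place and yaw vary. Origin on the worktop under the centre of the well, the housing reaches from y = -64 to +188 mm; z up. The well opening is 86 (x) x 108 (y) mm about the origin; the window rails run along its y axis, on past the well to +y.
- window (a joint): Slide of the clear window along the guard's +y axis, m: 0 = shut over the well, 0.12 = fully open (end stop). It moves level with about 1.5 N of friction and stays where it is left. It starts shut or up to 0.03 ajar.
- window_knob (a point): Middle of the upright orange round knob on the window: 20 mm diameter, 29 mm tall, 66 to 95 mm above the worktop; this point is 81.5 mm above the worktop, on the guard's x = 0 line, and at the window's joint value in the guard's y. The rail lips beside it end 69 mm above the worktop. The knob can be pinched from above in any direction.
- bed (a joint): Sprung bed that carries the lower half, m: 0 = up (as it starts), grows as it sinks, stop at 0.012. It starts to sink at about 7 N (the weight of the upper half included) and takes 1.5 N more per mm; in the middle of its travel the arm presses with about 13 N.
- lower_face (a point): Centre of the top (parting) face of the lower half, an aluminium block 50 (x) x 72 (y) x 16 mm fixed on the sprung bed in the middle of the well, right above the guard's origin; 44 mm above the worktop while the bed is up; axes as the guard's. Two steel dowels stand up 12 mm from this face (last 3 mm tapered): 10 mm diameter at y = +25 mm, 7 mm at y = -25 mm, both at x = 0.
- lower_mark (a point): Yellow dot on the lower half's top face, at x = +18, y = +29 mm from the face's centre, beside the thick dowel.
- upper_half: Loose upper half, about 0.3 kg, upright on the worktop right of the guard, turned up to 0.8 rad. Aluminium block 50 (x) x 72 (y) x 22 mm; origin at the centre of its underside, z up. Holes 15 mm deep in the underside, x = 0: 11.2 mm at y = +25, 8.2 mm at y = -25 mm; fits one way only. Black upright grip 14 (x) x 40 (y) mm, top 80 mm above the origin. Fitted, origin and axes match lower_face.
- upper_grip (a point): Grip point in the black grip, 63 mm above the upper half's origin; pinch along the upper half's x axis (14 mm), from above. Held here, fingertips clear the rails when it is fitted.
- upper_mark (a point): Point on the upper half's underside edge that meets lower_mark: x = +18, y = +29 mm from its origin. A yellow dot is seen on the block's top right above it, 22 mm higher.
- timer: White bench timer 50 x 60 x 16 mm lying in front of the guard. Leave alone.
- stopper: Blue rubber stopper, 29 mm wide, 26 mm high, standing in front at the right. Leave alone.
- beaker: Small clear plastic beaker, 48 mm wide, 58 mm high, at the left behind the rails' far end. Leave alone.
Not all that is in view belongs to the job. Leave any blue or green look-alike of the upper_half alone.

How it is judged (in metres and radians):
On the way, in this order (a step that is already met when the one before it is completed fails the run):
1. the guard window is slid fully open (value of joint window above 0.108 m), for 0.2 s.
2. the upper half sits flush on the dowels of the lower half (z of upper_half in the frame of lower_face between -0.002 and 0.002 m and horizontal distance between upper_half and lower_face below 0.0025 m and distance between upper_mark and lower_mark below 0.005 m), for 0.2 s.
At the end, for the whole second after the job is handed in: Upper half flush on the lower within 2 mm, centred within 2.5 mm, dots within 5 mm, at rest; the fingers still grip and press it (over 25 N of grip and push), the bed held 2.5 to 10.5 mm down; the window open beyond 105 mm (all of step 2 and value of joint bed between 0.0025 and 0.0105 m and value of joint window above 0.105 m and contact force between the fingers and upper_half above 25 N and linear speed of upper_half below 0.01 m/s); the arm keeps its last pose, push and grip.
It fails at once if the timer is pushed or knocked over (distance of timer from where it was at the start of the episode above 0.02 m or angle between timer's own z axis and vertical above 0.4 rad).
It fails at once if the stopper is pushed or knocked over (distance of stopper from where it was at the start of the episode above 0.02 m or angle between stopper's own z axis and vertical above 0.4 rad).
It fails at once if the beaker is pushed or knocked over (distance of beaker from where it was at the start of the episode above 0.02 m or angle between beaker's own z axis and vertical above 0.4 rad).
It also fails if it takes over 54 s, if anything falls off the work surface, if the arm or the gripper's body presses on something with over 40 N, if the wrist force passes 120 N, or if a joint passes its speed limit or range.

ROBOT

A 7-joint arm with a two-finger parallel gripper is mounted at the origin on a cart in front of the work surface, level with it; the furniture and walls round the work are solid. World frame = base frame: x ahead of the robot, y to its left, z up, the work surface at z = 0. Lengths are in m, angles in degrees, forces in N, time in s.
With the tool pointing down it reaches from about 0.425 to 0.875 m from the base axis. Payload 4.7 kg.
Tool frame: the origin (TCP) lies midway between the tips of the shut fingers; the grasp point (between the pads) lies 19 mm behind it; z points along the fingers, y is the line along which they close (so a half turn about z gives the same grasp; the last joint's range is limited). The gripper opens to 87 mm and grips with 3 to 60 N. Pads are 19 mm wide; open, the fingers measure 117 mm over their backs; the gripper's body (75 mm by 190 mm) begins 51 mm behind the grasp point.
Start: joints at [69.907, 18.392, -4.016, 83.108, 1.295, 78.541, -3.26], TCP at [0.232, -0.607, 0.183] pointing down, gripper open.
Joint ranges: [-163.93, 163.93], [-17.29, 119.83], [-79.2, 71.16], [3.27, 140.29], [-89.18, 269.18], [5.43, 117.66], [-154.24, 154.24]. Speed limits (degrees/s): [147.25, 147.25, 180, 180, 180, 180, 180].

INTERFACE

Orientations are given as [roll, pitch, yaw] about the fixed x, y, z axes, in that order (R = Rz(yaw) Ry(pitch) Rx(roll)).
In Python, from cell import env gives the robot as it stands. The module is installed in compiled form; this text tells all that it offers.
- The arm moves only by the tool step_arm, never from a script. Its argument "rows" is a list of rows, each an object with "angular": the turn, a rotation vector about the tool's x, y, z in units of pi rad (1.0 is pi rad), a list of three; "slide": the shift along the tool's x, y, z in units of 500 mm (1.0 is 500 mm), a list of three; "jaw": the opening, from 0 (shut) to 1 (fully open). A call has 1 to 10 rows; each row shifts and turns the commanded pose from where the row before left it, along the tool's axes as they then stand; what a row does not reach is not made up. A row lasts 1/8 s, in which the tool goes at most 62.5 mm and 10.7 degrees, less where a joint would pass 70% of its speed; a pose out of reach is approached as far as the arm can. A call with a number of a shift or a turn outside -1 to 1 is refused whole. A call with a gripper value outside its range is refused whole. The fingers move at their own pace and stop on an object; "newtons" is the grip in N (left out, the last holds). Time passes only in rows, so rows that do not move let the fingers close. It gives the time, the measured TCP pose, the force, the opening and the grip force at its end, in the units of the state.
- env.get_obs(): the state, without advancing time (a new reading comes with each control period).
- env.read_camera(name): name is "scene" or "top"; returns the picture (420x560x3 uint8, red, green, blue); there is no depth.
- env.camera_info(name): a dict with "fx", "fy", "cx", "cy" (pixels), "R" (3x3) and "t" (3): a world point X has camera coordinates R X + t. Camera axes: x right, y down, z forward; pixel columns grow to the right and rows downward; lengths in m; the calibration is good to about 2 mm. A picture is of the moment at which its call begins. camera_info takes no time and is no camera call.
- env.sign_off(): hands the job in; it is judged then, once.
The state is a dict: "time_s": time; "qpos": joint angles; "joint_velocities": joint speeds; "effort": joint torques, N m; "tool_pos": TCP position; "tool_rot": TCP orientation; "force": force on the tool from outside, world axes, zero at the start; "wrist_torque": the same for the moment, N m; "grip_width": finger opening in m; "grasp_force": force on a finger pad.
Only numpy, scipy, OpenCV 4.12 (cv2) and the standard library are available. Lean on these libraries where they do the work, as an engineer would, in place of code of your own. Each camera call takes 0.05 s, during which the arm holds its last target. There are 200 camera calls.

## Working session

There is one attempt and no reset: what is moved stays moved. The work goes in short steps, Python scripts to look and compute and a tool call to move; the robot and the scene stay as the last step left them, time stands still between calls to the robot, and variables do not carry over. Pictures are saved under pics/ and viewed, at most 10 in all, crops included, and the job is handed in when it is done.

Besides the shell and the picture viewer there is one more tool, called after "Request:" by a JSON object that holds its "fn" and its "kwargs", one argument or row to a line. step_arm: Moves the arm, as the interface text tells. Shifts and turns lie within -1 to 1; 1 stands for 500 mm of shift or pi rad of turn. Its arguments: {"type":"object","properties":{"rows":{"type":"array"},"newtons":{"type":"number"}},"required":["rows"]}

```bash
mkdir -p pics; python3 - <<'E'
from cell import env
import cv2,numpy as np
for n in("scene","top"):
    im=env.read_camera(n); cv2.imwrite(f"pics/{n}0.png",im[:,:,::-1])
    print(n,env.camera_info(n))
print(env.get_obs())
E
```

```text
scene {'fx': 454.1614231545165, 'fy': 454.1614231545165, 'cx': 284.3430422361187, 'cy': 218.65719760802943, 'R': array([[-0.8559511 , -0.51704316,  0.00375239],
       [-0.23115438,  0.37615811, -0.89725845],
       [ 0.46250985, -0.76887674, -0.44148974]]), 't': array([0.39638683, 0.19714094, 1.18044668])}
top {'fx': 412.3093797721742, 'fy': 412.3093797721742, 'cx': 279.2259222324888, 'cy': 209.29879061669598, 'R': array([[ 6.08593562e-02, -9.98146286e-01, -3.61632237e-04],
       [-9.72944993e-01, -5.92418664e-02, -2.23312431e-01],
       [ 2.22877050e-01,  1.39424991e-02, -9.74746853e-01]]), 't': array([0.00128252, 0.50141267, 1.09450651])}
{'time_s': 0.1, 'qpos': array([69.90670149, 18.43550503, -4.01492653, 83.16568406,  1.292877  ,
       78.54195375, -3.25860799]), 'joint_velocities': array([ 0.00402425, -0.11176737, -0.11963408, -0.1414238 , -0.07893245,
        0.01601505, -0.019115  ]), 'effort': array([-1.14880149e-04, -4.92574453e+01, -4.05749604e-01, -3.13399172e+01,
       -6.42355392e-02,  3.94365995e-02,  8.11435962e-05]), 'tool_pos': array([ 0.23165252, -0.60672728,  0.18168253]), 'tool_rot': array([-1.79901966e+02,  3.50979916e-03,  2.09032412e+01]), 'force': array([-0.22302666, -0.62018641,  0.26868205]), 'wrist_torque': array([-0.01733074, -0.05424793, -0.02464841]), 'grasp_force': 0.0, 'grip_width': 0.08729950762809689}
```

View pics/scene0.png

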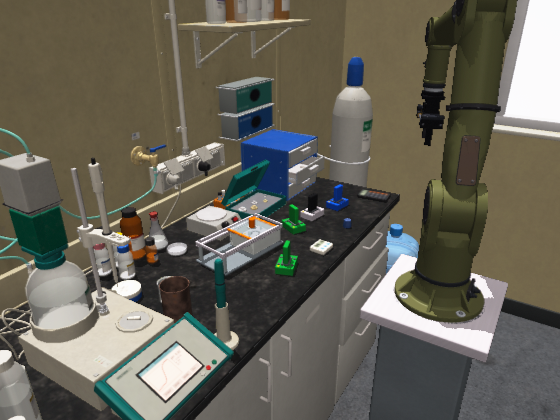

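View pics/top0.png

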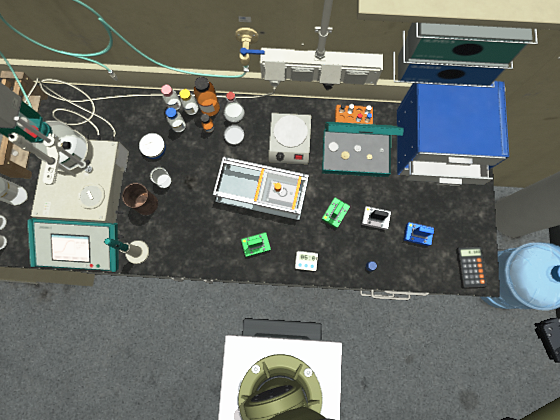

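The top view shows the guard at about (262,187), with the orange knob near (277,187). Candidates for the upper half are the grey block with black grip (377,217), the greens (337,211) and (257,244), and the blue (420,234). By the description I choose the grey one at (377,217). The timer is at (307,261), the stopper at (372,266), and the beaker is probably (160,178). Next is a close crop to check.

```bash
python3 - <<'E'
import cv2,numpy as np
t=cv2.imread("pics/top0.png");s=cv2.imread("pics/scene0.png")
a=cv2.resize(t[150:240,205:405],None,fx=4,fy=4,interpolation=cv2.INTER_CUBIC)
b=cv2.resize(s[180:275,190:350],None,fx=2.5,fy=2.5,interpolation=cv2.INTER_CUBIC)
c=np.zeros((a.shape[0]+b.shape[0],800,3),np.uint8);c[:360]=a;c[360:,:b.shape[1]]=b
cv2.imwrite("pics/crop1.png",c)
print(c.shape)
E
```

```text
(598, 800, 3)
```

View pics/crop1.png

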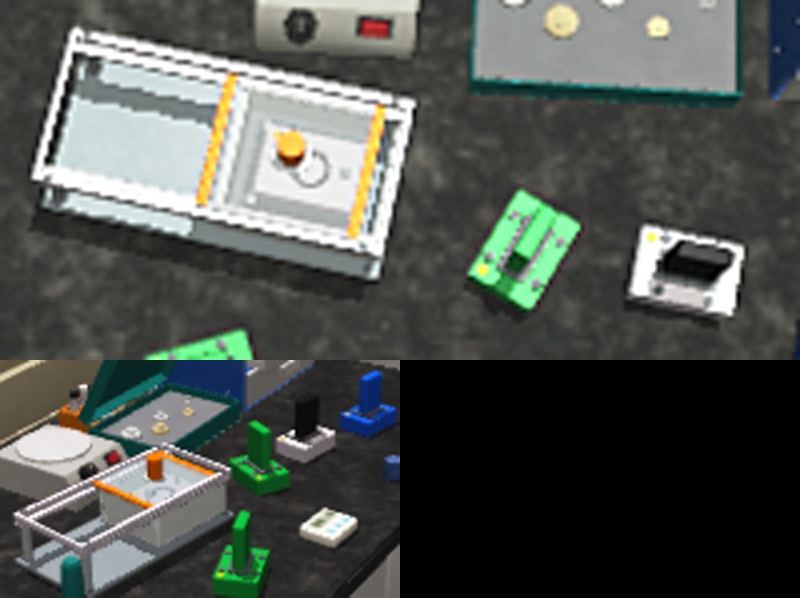

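The crop shows the grey-white block with black grip and a yellow dot at its upper left (crop 652,237, which is top px 368,209), so it is the target. The guard's rails run left (+y), with the knob at crop (291,145).

```bash
cat > h.py <<'E'
from cell import env
import cv2,numpy as np
from scipy.optimize import least_squares
def proj(n,P):
    c=env.camera_info(n);q=np.atleast_2d(P)@c['R'].T+c['t'];return np.c_[c['fx']*q[:,0]/q[:,2]+c['cx'],c['fy']*q[:,1]/q[:,2]+c['cy']]
def back(n,uv,z):
    c=env.camera_info(n);uv=np.atleast_2d(uv).astype(float)
    d=np.c_[(uv[:,0]-c['cx'])/c['fx'],(uv[:,1]-c['cy'])/c['fy'],np.ones(len(uv))]@c['R'];C=-c['R'].T@c['t']
    return C+d*((z-C[2])/d[:,2])[:,None]
def blobs(im,lo,hi,mn=4):
    m=cv2.inRange(cv2.cvtColor(im,cv2.COLOR_BGR2HSV),lo,hi)
    k,l,s,c=cv2.connectedComponentsWithStats(m)
    return [(c[i].round(2),s[i]) for i in range(1,k) if s[i,4]>=mn]
E
python3 - <<'E'
from h import *
t=cv2.imread("pics/top0.png");s=cv2.imread("pics/scene0.png")
for n,im,b in(("top",t,(200,145,410,245)),("scene",s,(190,180,350,275))):
    for nm,lo,hi in(("or",(8,150,120),(22,255,255)),("ye",(24,110,150),(34,255,255)),("bk",(0,0,0),(179,255,22))):
        for c,st in blobs(im[b[1]:b[3],b[0]:b[2]],lo,hi):
            if nm=="bk" and not 15<st[4]<200: continue
            print(n,nm,c+[b[0],b[1]],st[2:], [back(n,c+[b[0],b[1]],z)[0].round(4)[:2] for z in (.022,.069,.0805)])
cr=lambda a:(np.array(a)+.5)/4-.5+[205,150]
G=back("top",cr([(78,30),(413,98),(383,248),(36,180)]),.069);print(G.round(4),[np.linalg.norm(G[i]-G[i-1]).round(4) for i in range(4)])
U=back("top",cr([(643,224),(747,240),(735,303),(630,288)]),.022);print(U.round(4),[np.linalg.norm(U[i]-U[i-1]).round(4) for i in range(4)])
H=back("top",cr([(683,239),(735,248),(729,275),(668,265)]),.08);print(H.round(4))
print(-env.camera_info("top")['R'].T@env.camera_info("top")['t'])
E
```

```text
top or [261.2 173.8] [3 3 5] [array([0.6119, 0.0916]), array([0.5969, 0.0885]), array([0.5933, 0.0878])]
top or [299.6 182.6] [2 4 5] [array([ 0.5918, -0.0223]), array([ 0.5777, -0.0207]), array([ 0.5742, -0.0204])]
top or [277.05 186.32] [ 6  6 19] [array([0.5766, 0.0428]), array([0.563 , 0.0417]), array([0.5597, 0.0414])]
top or [258.25 186.  ] [3 3 4] [array([0.5742, 0.0976]), array([0.5608, 0.0942]), array([0.5575, 0.0934])]
top or [256.5 192.5] [2 4 4] [array([0.5543, 0.1012]), array([0.5417, 0.0978]), array([0.5386, 0.0969])]
top or [255.29 197.71] [3 6 7] [array([0.5385, 0.1036]), array([0.5265, 0.1   ]), array([0.5236, 0.0991])]
top ye [298.19 183.95] [ 5 15 21] [array([ 0.5875, -0.0184]), array([ 0.5735, -0.017 ]), array([ 0.5701, -0.0166])]
top ye [259.8 179.8] [3 3 5] [array([0.5933, 0.0944]), array([0.5791, 0.0912]), array([0.5756, 0.0904])]
top ye [258.8 183.8] [3 3 5] [array([0.581 , 0.0965]), array([0.5673, 0.0932]), array([0.5639, 0.0924])]
top ye [278.25 186.75] [3 2 4] [array([0.5755, 0.0392]), array([0.562 , 0.0383]), array([0.5587, 0.038 ])]
top ye [257.8 187.8] [
[... 1259 characters left out ...]
.304]), array([ 0.4809, -0.2105]), array([ 0.4692, -0.1876])]
scene bk [337.87 261.77] [ 26  28 101] [array([0.2743, 0.0205]), array([0.244 , 0.0914]), array([0.2366, 0.1087])]
[[ 0.64    0.1973  0.069 ]
 [ 0.6039 -0.0428  0.069 ]
 [ 0.4946 -0.027   0.069 ]
 [ 0.5283  0.2165  0.069 ]] [np.float64(0.1133), np.float64(0.2427), np.float64(0.1105), np.float64(0.2458)]
[[ 0.5343 -0.2151  0.022 ]
 [ 0.527  -0.2899  0.022 ]
 [ 0.4803 -0.2814  0.022 ]
 [ 0.4867 -0.2065  0.022 ]] [np.float64(0.0484), np.float64(0.0752), np.float64(0.0475), np.float64(0.0752)]
[[ 0.5108 -0.2309  0.08  ]
 [ 0.5067 -0.2664  0.08  ]
 [ 0.4876 -0.2624  0.08  ]
 [ 0.492  -0.2209  0.08  ]]
[0.24382851 0.01572461 1.17883893]
```

Request:
{"fn": "step_arm", "kwargs": {
  "rows": [
    {"angular": [0, 0, -0.0565], "slide": [0, 0, 0], "jaw": 1},
    {"angular": [0, 0, -0.0565], "slide": [0, 0, 0], "jaw": 1},
    {"angular": [0, 0, -0.0565], "slide": [0, 0, 0], "jaw": 1},
    {"angular": [0, 0, -0.0565], "slide": [0, 0, 0], "jaw": 1},
    {"angular": [0, 0, -0.0565], "slide": [0, 0, 0], "jaw": 1},
    {"angular": [0, 0, -0.0565], "slide": [0, 0, 0], "jaw": 1},
    {"angular": [0, 0, 0], "slide": [0, 0, 0], "jaw": 0.7}
  ],
  "newtons": 20
}}

```text
time_s: 0.98
tool_pos: [0.2316, -0.607, 0.1821]
tool_rot: [-180.0, -0.1, 81.8]
force: [0.8, 1.4, 0.1]
grip_width: 0.0832
grasp_force: 0.0
```

```bash
cat >> h.py <<'E'
from scipy.spatial.transform import Rotation as Ro
def rel(target,yaw):
    "shift (units of 500 mm, present tool axes) and yaw turn (units of pi about tool z) still to go, upright tool"
    o=env.get_obs();R=Ro.from_euler('xyz',o['tool_rot'],degrees=True)
    d=R.inv().apply(np.array(target)-o['tool_pos']);T=Ro.from_euler('xyz',[180,0,yaw],degrees=True)
    print("t",o['time_s'],"pos",o['tool_pos'].round(4),"rot",o['tool_rot'].round(2),"F",o['force'].round(1),"w",round(o['grip_width'],4),"g",round(o['grasp_force'],1))
    print("slide",(d/.5).round(4),"turn",((R.inv()*T).as_rotvec()/np.pi).round(4))
E
python3 - <<'E'
from h import *
rel([.557,.041,.16],82)
print(back("top",[(652.5)/4-.5+205,(237.5)/4-.5+150],.022))
# sub-pixel-ish fits of upper half: grip + block in the top view, grip in scene
t=cv2.imread("pics/top0.png")
g=cv2.cvtColor(t,cv2.COLOR_BGR2GRAY);print(g[203:232,358:395:1][::1].tolist().__str__().replace("], [","\n"))
E
```

```text
t 0.975 pos [ 0.2316 -0.607   0.1821] rot [-1.7998e+02 -5.0000e-02  8.1810e+01] F [0.8 1.4 0.1] w 0.0832 g 0.0
slide [1.3755 0.4594 0.0452] turn [-0.0001 -0.0003 -0.0011]
[[ 0.52505762 -0.2216732   0.022     ]]
[[54, 53, 52, 52, 51, 48, 51, 59, 67, 71, 75, 72, 70, 71, 73, 61, 56, 56, 64, 72, 68, 61, 59, 57, 57, 56, 58, 59, 57, 58, 61, 61, 56, 56, 59, 59, 61
54, 56, 56, 57, 56, 56, 53, 55, 57, 59, 62, 64, 61, 66, 70, 66, 61, 63, 69, 72, 67, 62, 58, 58, 57, 55, 54, 55, 53, 54, 57, 57, 56, 56, 54, 56, 57
57, 54, 58, 57, 57, 58, 56, 54, 57, 34, 41, 48, 49, 60, 69, 66, 68, 72, 73, 72, 63, 56, 56, 55, 58, 58, 60, 59, 55, 54, 55, 57, 57, 57, 56, 57, 57
56, 51, 55, 53, 56, 58, 52, 95, 175, 157, 126, 116, 59, 64, 50, 59, 63, 65, 66, 63, 62, 58, 57, 54, 54, 58, 59, 63, 59, 57, 54, 57, 59, 57, 61, 61, 61
54, 55, 55, 54, 53, 51, 44, 173, 255, 255, 255, 255, 179, 132, 146, 131, 99, 67, 45, 48, 54, 55, 51, 50, 49, 53, 56, 59, 58, 58, 58, 57, 60, 58, 58, 58, 58
64, 59, 61, 58, 57, 52, 55, 211, 255, 243, 248, 255, 255, 203, 255, 255, 243, 188, 122, 133, 123, 64, 60, 37, 36, 40, 45, 53, 53, 52, 54, 5
[... 2992 characters left out ...]
4, 36, 45, 52, 76, 79, 91, 86, 86, 83, 103, 169, 232, 255, 255, 255, 255, 255, 104, 60, 71, 64, 61, 65, 70
56, 58, 64, 62, 60, 61, 61, 56, 35, 36, 37, 37, 40, 36, 34, 30, 29, 24, 30, 40, 52, 75, 77, 86, 79, 72, 93, 137, 183, 252, 115, 75, 78, 66, 61, 60, 64
57, 57, 61, 59, 61, 62, 60, 59, 59, 61, 58, 44, 48, 42, 41, 41, 44, 43, 44, 40, 30, 28, 25, 28, 42, 60, 78, 87, 79, 66, 67, 76, 76, 72, 65, 58, 63
56, 57, 58, 63, 63, 68, 61, 57, 61, 65, 68, 69, 68, 67, 68, 69, 73, 75, 77, 68, 43, 42, 33, 31, 27, 28, 46, 74, 69, 70, 70, 70, 74, 77, 72, 61, 66
52, 54, 61, 67, 71, 70, 68, 62, 59, 60, 66, 65, 63, 67, 71, 69, 70, 73, 74, 72, 66, 59, 37, 37, 38, 35, 48, 76, 70, 72, 75, 70, 69, 66, 63, 59, 65]]
```

Request:
{"fn": "step_arm", "kwargs": {
  "rows": [
    {"angular": [0, 0, 0], "slide": [0.1146, 0.0383, 0.003], "jaw": 0.7},
    {"angular": [0, 0, 0], "slide": [0.1146, 0.0383, 0.003], "jaw": 0.7},
    {"angular": [0, 0, 0], "slide": [0.1146, 0.0383, 0.003], "jaw": 0.7},
    {"angular": [0, 0, 0], "slide": [0.1146, 0.0383, 0.003], "jaw": 0.7},
    {"angular": [0, 0, 0], "slide": [0.1146, 0.0383, 0.003], "jaw": 0.7},
    {"angular": [0, 0, 0], "slide": [0.1146, 0.0383, 0.003], "jaw": 0.7},
    {"angular": [0, 0, 0], "slide": [0.1146, 0.0383, 0.003], "jaw": 0.7},
    {"angular": [0, 0, 0], "slide": [0.1146, 0.0383, 0.003], "jaw": 0.7},
    {"angular": [0, 0, 0], "slide": [0.1146, 0.0383, 0.003], "jaw": 0.7},
    {"angular": [0, 0, 0], "slide": [0.1146, 0.0383, 0.003], "jaw": 0.7}
  ]
}}

```text
time_s: 2.22
tool_pos: [0.5025, -0.0652, 0.1678]
tool_rot: [180.0, 0.0, 81.7]
force: [0.1, 0.2, -0.3]
grip_width: 0.0606
grasp_force: 0.0
```

```bash
python3 - <<'E'
from h import *
rel([.5585,.041,.12],82)
t=cv2.imread("pics/top0.png")
m=cv2.inRange(cv2.cvtColor(t,cv2.COLOR_BGR2GRAY)[203:232,358:395],120,255)
h=cv2.convexHull(np.vstack(cv2.findContours(m,cv2.RETR_EXTERNAL,cv2.CHAIN_APPROX_NONE)[0])).reshape(-1,2)+[358,203]
W=back("top",h,.022)[:,:2]
r=cv2.minAreaRect((W*1000).astype(np.float32));print("upper",r)
# knob+guard in both views
def box(x,y,ya,pts):
    c,s=np.cos(ya),np.sin(ya);p=np.array(pts,float);return np.c_[x+c*p[:,0]-s*p[:,1],y+s*p[:,0]+c*p[:,1],p[:,2]]
for th in(60,100):
    b=cv2.inRange(cv2.cvtColor(t,cv2.COLOR_BGR2GRAY)[205:225,369:388],0,th);M=cv2.moments(b,True);print("grip",M['m10']/M['m00']+369,M['m01']/M['m00']+205,M['m00'])
for x,y,ya in((.505,-.248,-.1),):
    P=box(x,y,ya,[(a,b,c) for a in(-.007,.007) for b in(-.02,.02) for c in(.022,.08)])
    H=cv2.convexHull(proj("top",P).astype(np.float32));M=cv2.moments(H);print("pred",M['m10']/M['m00'],M['m01']/M['m00'],M['m00'])
E
```

```text
t 2.225 pos [ 0.5025 -0.0652  0.1678] rot [1.7996e+02 4.0000e-02 8.1670e+01] F [ 0.1  0.2 -0.3] w 0.0606 g 0.0
slide [0.2265 0.0799 0.0954] turn [ 0.0002  0.0002 -0.0018]
upper ((503.1549987792969, -246.4814453125), (74.6308822631836, 53.528446197509766), 80.92544555664062)
grip 378.6506849315069 212.95205479452054 146.0
grip 378.4886877828054 212.81900452488688 221.0
pred 379.31914156122673 213.96564240931446 164.81970088672824
```

Request:
{"fn": "step_arm", "kwargs": {
  "rows": [
    {"angular": [0, 0, 0], "slide": [0.09, 0.032, 0.01], "jaw": 0.7},
    {"angular": [0, 0, 0], "slide": [0.08, 0.028, 0.03], "jaw": 0.7},
    {"angular": [0, 0, 0], "slide": [0.05, 0.018, 0.03], "jaw": 0.7},
    {"angular": [0, 0, 0], "slide": [0.0065, 0.002, 0.025], "jaw": 0.7},
    {"angular": [0, 0, 0], "slide": [0, 0, 0], "jaw": 0.7},
    {"angular": [0, 0, 0], "slide": [0, 0, 0], "jaw": 0.7}
  ]
}}

```text
time_s: 2.98
tool_pos: [0.5575, 0.0379, 0.1205]
tool_rot: [180.0, 0.1, 81.7]
force: [0.2, -0.1, -0.3]
grip_width: 0.0608
grasp_force: 0.0
```

```bash
python3 - <<'E'
from h import *
rel([.5585,.041,.073],82)
t=env.read_camera("top")[:,:,::-1];s=env.read_camera("scene")[:,:,::-1]
c=np.zeros((600,800,3),np.uint8)
a=cv2.resize(t[140:240,200:320],None,fx=5,fy=5)[:,:];c[:300,:360]=cv2.resize(t[140:240,200:320],(360,300));c[300:,:400]=cv2.resize(s[185:275,190:310],(400,300));c[:520,400:]=cv2.resize(s[180:258,215:275],(400,520),interpolation=cv2.INTER_CUBIC)
cv2.imwrite("pics/k1.png",c)
E
```

```text
t 2.975 pos [0.5575 0.0379 0.1205] rot [1.7998e+02 6.0000e-02 8.1750e+01] F [ 0.2 -0.1 -0.3] w 0.0608 g 0.0
slide [0.0066 0.0011 0.0949] turn [ 0.0001  0.0003 -0.0014]
```

View pics/k1.png

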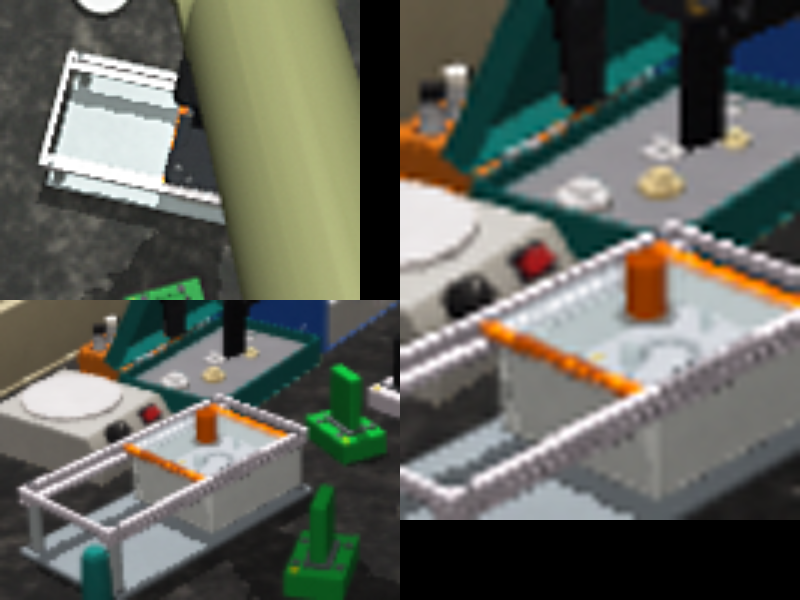

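The fingers straddle the knob in the scene view: the tip midpoint is at about (251.6,198.8) and the knob's middle at about (251.9,222.5). I'll compare these with the projection.

```bash
python3 - <<'E'
from h import *
print(proj("scene",[[.5575,.0379,.1205],[.5585,.041,.095],[.5585,.041,.066]]))
print(proj("top",[[.5585,.041,.095],[.5585,.041,.0815]]))
for z in(.095,.066): print(back("scene",[[251.9,217.5+.9],[251.9,227.7-.7]][z<.08],z))
E
```

```text
[[250.86607728 210.08583682]
 [250.2452813  218.06646605]
 [250.52620435 226.64719409]]
[[277.1456751  185.29068569]
 [277.17145066 186.65802463]]
[[0.55296462 0.04026698 0.095     ]]
[[0.55361337 0.04074239 0.066     ]]
```

Request:
{"fn": "step_arm", "kwargs": {
  "rows": [
    {"angular": [0, 0, 0], "slide": [0.0066, 0, 0.03], "jaw": 0.7},
    {"angular": [0, 0, 0], "slide": [0, 0, 0.03], "jaw": 0.7},
    {"angular": [0, 0, 0], "slide": [0, 0, 0.03], "jaw": 0.7},
    {"angular": [0, 0, 0], "slide": [0, 0, 0.004], "jaw": 0.7},
    {"angular": [0, 0, 0], "slide": [0, 0, 0], "jaw": 0.15},
    {"angular": [0, 0, 0], "slide": [0, 0, 0], "jaw": 0},
    {"angular": [0, 0, 0], "slide": [0, 0, 0], "jaw": 0},
    {"angular": [0, 0, 0], "slide": [0, 0, 0], "jaw": 0},
    {"angular": [0, 0, 0], "slide": [0, 0, 0], "jaw": 0}
  ],
  "newtons": 15
}}

```text
time_s: 4.2
tool_pos: [0.5581, 0.0429, 0.0732]
tool_rot: [180.0, 0.0, 81.9]
force: [-0.5, 0.5, -0.3]
grip_width: 0.0187
grasp_force: 0.0
```

Request:
{"fn": "step_arm", "kwargs": {
  "rows": [
    {"angular": [0, 0, 0], "slide": [0, 0, 0], "jaw": 0},
    {"angular": [0, 0, 0], "slide": [0, 0, 0], "jaw": 0}
  ]
}}

```text
time_s: 4.45
tool_pos: [0.5579, 0.0429, 0.0731]
tool_rot: [-180.0, 0.0, 81.9]
force: [-0.8, 0.4, -0.4]
grip_width: 0.0025
grasp_force: 0.0
```

```bash
python3 - <<'E'
from h import *
s=env.read_camera("scene")[:,:,::-1];cv2.imwrite("pics/k2.png",cv2.resize(s[170:260,195:315],(800,600),interpolation=cv2.INTER_CUBIC))
E
```

```text
(no output)
```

View pics/k2.png

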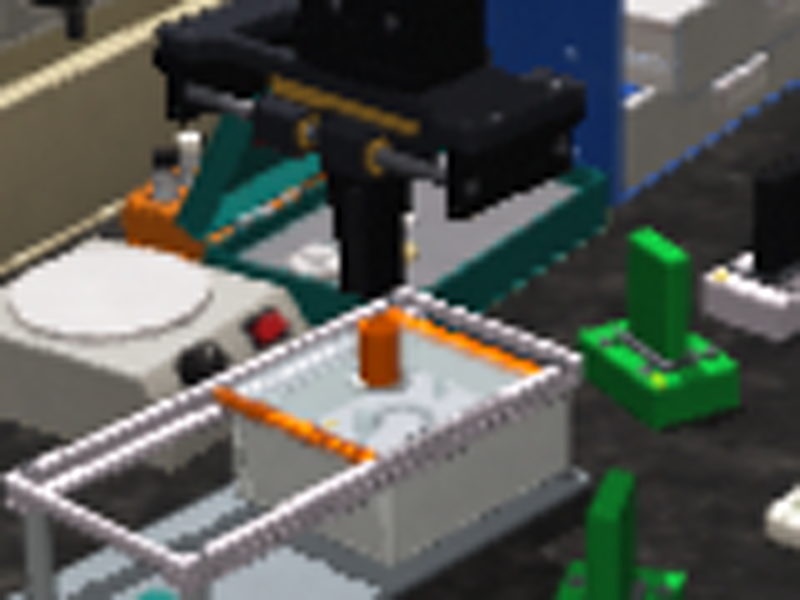

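The fingers shut on nothing. In the scene view the tips end at about px (250.5,213.5), roughly 10 px above where the reported TCP should project. I'll check the tool against the calibration using the first picture.

```bash
python3 - <<'E'
from h import *
print(proj("scene",[[.2316,-.607,.182],[.5579,.0429,.0731]]))
print("tip ray at z:",[ (z,back("scene",[250.5,213.5],z)[0].round(3)) for z in(.073,.09,.1,.107,.12)])
print(-env.camera_info("scene")['R'].T@env.camera_info("scene")['t'])
s=cv2.imread("pics/scene0.png");t=env.read_camera("top")[:,:,::-1]
c=np.zeros((600,800,3),np.uint8)
c[:,:400]=cv2.resize(s[80:155,405:455],(400,600),interpolation=cv2.INTER_CUBIC)
c[:480,400:]=cv2.resize(t[130:250,220:320],(400,480),interpolation=cv2.INTER_CUBIC)
cv2.imwrite("pics/k3.png",c)
E
```

```text
[[423.44039048 151.36449402]
 [250.2599665  224.85088145]]
tip ray at z: [(0.073, array([ 0.603, -0.023,  0.073])), (0.09, array([0.582, 0.006, 0.09 ])), (0.1, array([0.57 , 0.023, 0.1  ])), (0.107, array([0.561, 0.035, 0.107])), (0.12, array([0.545, 0.057, 0.12 ]))]
[-0.16111049  1.03841093  0.69655407]
```

View pics/k3.png

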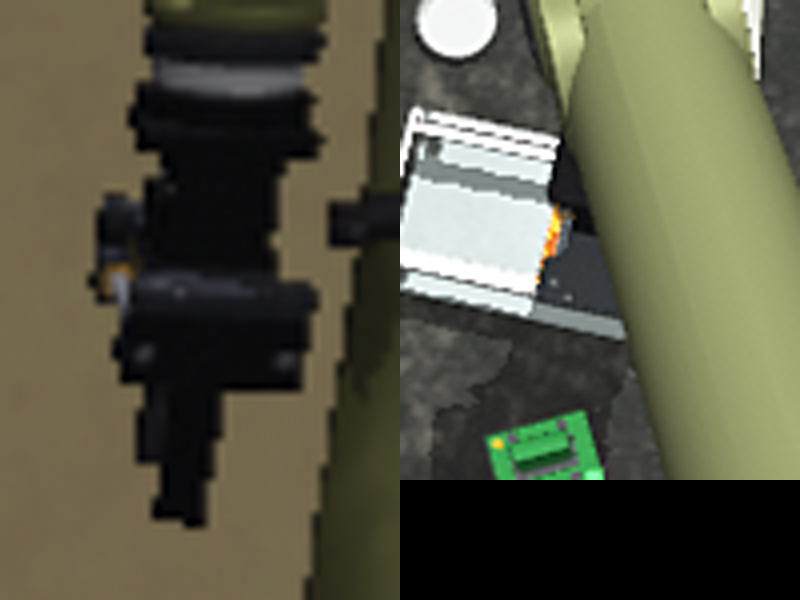

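Both pictures show the fingertips about 10 px higher than the reported TCP projects, which means they are really about 35 mm higher. That explains closing above the knob top. The yellow dot on the lower half at (330,425) confirms the guard's orientation. I'll reopen and descend in guarded steps.

Request:
{"fn": "step_arm", "kwargs": {
  "rows": [
    {"angular": [0, 0, 0], "slide": [0, 0, 0], "jaw": 0.45},
    {"angular": [0, 0, 0], "slide": [0, 0, 0], "jaw": 0.45},
    {"angular": [0, 0, 0], "slide": [0, 0, 0], "jaw": 0.45},
    {"angular": [0, 0, 0], "slide": [0, 0, 0.01], "jaw": 0.45},
    {"angular": [0, 0, 0], "slide": [0, 0, 0.01], "jaw": 0.45},
    {"angular": [0, 0, 0], "slide": [0, 0, 0.01], "jaw": 0.45},
    {"angular": [0, 0, 0], "slide": [0, 0, 0], "jaw": 0.45}
  ]
}}

```text
time_s: 5.42
tool_pos: [0.5575, 0.0429, 0.0575]
tool_rot: [-179.9, 0.0, 81.9]
force: [0.3, -0.5, -0.5]
grip_width: 0.0392
grasp_force: 0.0
```

Request:
{"fn": "step_arm", "kwargs": {
  "rows": [
    {"angular": [0, 0, 0], "slide": [0, 0, 0.01], "jaw": 0.45},
    {"angular": [0, 0, 0], "slide": [0, 0, 0.01], "jaw": 0.45},
    {"angular": [0, 0, 0], "slide": [0, 0, 0], "jaw": 0.45}
  ]
}}

```text
time_s: 5.8
tool_pos: [0.5575, 0.0429, 0.0476]
tool_rot: [-179.9, 0.0, 81.9]
force: [-0.9, -0.5, -0.5]
grip_width: 0.0391
grasp_force: 0.0
```

Request:
{"fn": "step_arm", "kwargs": {
  "rows": [
    {"angular": [0, 0, 0], "slide": [0, 0, 0.01], "jaw": 0.45},
    {"angular": [0, 0, 0], "slide": [0, 0, 0], "jaw": 0.45}
  ]
}}

```text
time_s: 6.05
tool_pos: [0.5576, 0.0428, 0.0427]
tool_rot: [-180.0, 0.0, 81.9]
force: [-0.3, 0.5, 0.8]
grip_width: 0.0391
grasp_force: 0.0
```

Request:
{"fn": "step_arm", "kwargs": {
  "rows": [
    {"angular": [0, 0, 0], "slide": [0, 0, 0], "jaw": 0},
    {"angular": [0, 0, 0], "slide": [0, 0, 0], "jaw": 0},
    {"angular": [0, 0, 0], "slide": [0, 0, 0], "jaw": 0},
    {"angular": [0, 0, 0], "slide": [0, 0, 0], "jaw": 0}
  ],
  "newtons": 15
}}

```text
time_s: 6.55
tool_pos: [0.557, 0.043, 0.0431]
tool_rot: [-179.9, 0.0, 81.9]
force: [-3.9, -0.1, 3.2]
grip_width: 0.0189
grasp_force: 15.0
```

The knob is gripped at 18.9 mm width. Sliding along tool x.

Request:
{"fn": "step_arm", "kwargs": {
  "rows": [
    {"angular": [0, 0, 0], "slide": [0.01, 0, 0], "jaw": 0},
    {"angular": [0, 0, 0], "slide": [0.02, 0, 0], "jaw": 0},
    {"angular": [0, 0, 0], "slide": [0.02, 0, 0], "jaw": 0},
    {"angular": [0, 0, 0], "slide": [0.02, 0, 0], "jaw": 0},
    {"angular": [0, 0, 0], "slide": [0.02, 0, 0], "jaw": 0},
    {"angular": [0, 0, 0], "slide": [0.02, 0, 0], "jaw": 0},
    {"angular": [0, 0, 0], "slide": [0.02, 0, 0], "jaw": 0}
  ]
}}

```text
time_s: 7.42
tool_pos: [0.5676, 0.1079, 0.0432]
tool_rot: [180.0, -0.0, 81.9]
force: [-3.6, -1.2, 3.0]
grip_width: 0.0189
grasp_force: 15.0
```

Request:
{"fn": "step_arm", "kwargs": {
  "rows": [
    {"angular": [0, 0, 0], "slide": [0.02, 0, 0], "jaw": 0},
    {"angular": [0, 0, 0], "slide": [0.02, 0, 0], "jaw": 0},
    {"angular": [0, 0, 0], "slide": [0.01, 0, 0], "jaw": 0},
    {"angular": [0, 0, 0], "slide": [0.01, 0, 0], "jaw": 0}
  ]
}}

```text
time_s: 7.92
tool_pos: [0.5722, 0.1369, 0.0432]
tool_rot: [179.9, -0.0, 81.9]
force: [1.5, -1.3, 1.3]
grip_width: 0.019
grasp_force: 15.0
```

Request:
{"fn": "step_arm", "kwargs": {
  "rows": [
    {"angular": [0, 0, 0], "slide": [0.006, 0, 0], "jaw": 0},
    {"angular": [0, 0, 0], "slide": [0, 0, 0], "jaw": 0}
  ]
}}

```text
time_s: 8.18
tool_pos: [0.5727, 0.1402, 0.0432]
tool_rot: [179.9, -0.1, 81.9]
force: [4.6, -0.1, -1.0]
grip_width: 0.0191
grasp_force: 15.0
```

Request:
{"fn": "step_arm", "kwargs": {
  "rows": [
    {"angular": [0, 0, 0], "slide": [0.006, -0.001, 0], "jaw": 0},
    {"angular": [0, 0, 0], "slide": [0.006, -0.001, 0], "jaw": 0},
    {"angular": [0, 0, 0], "slide": [0, 0, 0], "jaw": 0}
  ]
}}

```text
time_s: 8.55
tool_pos: [0.5736, 0.1454, 0.0433]
tool_rot: [179.8, -0.0, 81.9]
force: [7.0, -0.8, -2.9]
grip_width: 0.0189
grasp_force: 15.0
```

Request:
{"fn": "step_arm", "kwargs": {
  "rows": [
    {"angular": [0, 0, 0], "slide": [0.006, 0, 0], "jaw": 0},
    {"angular": [0, 0, 0], "slide": [0.006, 0, 0], "jaw": 0},
    {"angular": [0, 0, 0], "slide": [0, 0, 0], "jaw": 0}
  ]
}}

```text
time_s: 8.93
tool_pos: [0.5739, 0.1479, 0.0432]
tool_rot: [179.9, 0.3, 81.8]
force: [3.3, -7.3, 1.0]
grip_width: 0.019
grasp_force: 15.0
```

The end stop is reached (Fy −7 N), and the slide track gives a guard yaw of about −9.15°. I'll re-pinch the knob along the guard's y so the end stop also fixes the guard's y in tool coordinates.

Request:
{"fn": "step_arm", "kwargs": {
  "rows": [
    {"angular": [0, 0, 0], "slide": [-0.006, 0, -0.004], "jaw": 0.45},
    {"angular": [0, 0, 0], "slide": [0, 0, 0], "jaw": 0.45},
    {"angular": [0, 0, 0], "slide": [0, 0, 0], "jaw": 0.45}
  ]
}}

```text
time_s: 9.3
tool_pos: [0.5711, 0.15, 0.045]
tool_rot: [-179.9, -0.0, 82.0]
force: [-0.1, 0.2, 0.0]
grip_width: 0.0368
grasp_force: 0.0
```

Request:
{"fn": "step_arm", "kwargs": {
  "rows": [
    {"angular": [0, 0, 0.0562], "slide": [0, 0, 0], "jaw": 0.45},
    {"angular": [0, 0, 0.0562], "slide": [0, 0, 0], "jaw": 0.45},
    {"angular": [0, 0, 0.0562], "slide": [0, 0, 0], "jaw": 0.45},
    {"angular": [0, 0, 0.0562], "slide": [0, 0, 0], "jaw": 0.45},
    {"angular": [0, 0, 0.0562], "slide": [0, 0, 0], "jaw": 0.45},
    {"angular": [0, 0, 0.0562], "slide": [0, 0, 0], "jaw": 0.45},
    {"angular": [0, 0, 0.0562], "slide": [0, 0, 0], "jaw": 0.45},
    {"angular": [0, 0, 0.0562], "slide": [0, 0, 0], "jaw": 0.45},
    {"angular": [0, 0, 0.0562], "slide": [0, 0, 0], "jaw": 0.45},
    {"angular": [0, 0, 0], "slide": [0, 0, 0], "jaw": 0.3}
  ]
}}

```text
time_s: 10.55
tool_pos: [0.5715, 0.1498, 0.0451]
tool_rot: [180.0, 0.0, -9.0]
force: [0.1, -0.3, -0.4]
grip_width: 0.0346
grasp_force: 0.0
```

Request:
{"fn": "step_arm", "kwargs": {
  "rows": [
    {"angular": [0, 0, 0], "slide": [0, 0, 0], "jaw": 0},
    {"angular": [0, 0, 0], "slide": [0, 0, 0], "jaw": 0},
    {"angular": [0, 0, 0], "slide": [0, 0, 0], "jaw": 0},
    {"angular": [0, 0, 0], "slide": [0, 0, 0], "jaw": 0}
  ],
  "newtons": 15
}}

```text
time_s: 11.05
tool_pos: [0.5711, 0.1461, 0.0449]
tool_rot: [179.8, 0.1, -9.1]
force: [-3.0, -4.9, 2.2]
grip_width: 0.019
grasp_force: 15.0
```

Knob at the stop is (0.5736, 0.1461) in tool coordinates, which puts the guard origin at about (0.5545, 0.0277). I'll release, rise, turn back and fly to the upper half.

Request:
{"fn": "step_arm", "kwargs": {
  "rows": [
    {"angular": [0, 0, 0], "slide": [0, 0, 0], "jaw": 0.5},
    {"angular": [0, 0, 0], "slide": [0, 0, 0], "jaw": 0.5},
    {"angular": [0, 0, 0], "slide": [0, 0, 0], "jaw": 0.5},
    {"angular": [0, 0, 0], "slide": [0, 0, -0.04], "jaw": 0.7},
    {"angular": [0, 0, 0], "slide": [0, 0, -0.05], "jaw": 0.7},
    {"angular": [0, 0, 0], "slide": [0, 0, -0.05], "jaw": 0.7}
  ]
}}

```text
time_s: 11.8
tool_pos: [0.5725, 0.1495, 0.1174]
tool_rot: [-180.0, -0.1, -9.1]
force: [0.6, -1.0, 0.0]
grip_width: 0.0595
grasp_force: 0.0
```

Request:
{"fn": "step_arm", "kwargs": {
  "rows": [
    {"angular": [0, 0, -0.056], "slide": [0, 0, 0], "jaw": 0.7},
    {"angular": [0, 0, -0.056], "slide": [0, 0, 0], "jaw": 0.7},
    {"angular": [0, 0, -0.056], "slide": [0, 0, 0], "jaw": 0.7},
    {"angular": [0, 0, -0.056], "slide": [0, 0, 0], "jaw": 0.7},
    {"angular": [0, 0, -0.056], "slide": [0, 0, 0], "jaw": 0.7},
    {"angular": [0, 0, -0.056], "slide": [0, 0, 0], "jaw": 0.7},
    {"angular": [0, 0, -0.056], "slide": [0, 0, 0], "jaw": 0.7},
    {"angular": [0, 0, -0.056], "slide": [0, 0, 0], "jaw": 0.7},
    {"angular": [0, 0, -0.056], "slide": [0, 0, 0], "jaw": 0.7}
  ]
}}

```text
time_s: 12.92
tool_pos: [0.5726, 0.1494, 0.1168]
tool_rot: [179.9, -0.0, 82.0]
force: [0.5, -0.0, 0.3]
grip_width: 0.0607
grasp_force: 0.0
```

```bash
python3 - <<'E'
from h import *
rel([.503,-.2465,.11],81.3)
s=env.read_camera("scene")[:,:,::-1];cv2.imwrite("pics/s5.png",s)
for n in("or","ye"):
  for c,st in blobs(s[180:275,190:350],*(((8,150,120),(22,255,255)) if n=="or" else ((24,110,150),(34,255,255)))): print(n,c+[190,180],st[2:])
E
```

```text
t 12.925 pos [0.5726 0.1494 0.1168] rot [ 1.7989e+02 -2.0000e-02  8.1950e+01] F [ 0.5 -0.   0.3] w 0.0607 g 0.0
slide [-0.8035 -0.0271  0.0132] turn [ 0.0006 -0.0001  0.0036]
or [220.08 200.92] [ 4  7 12]
or [230.73 233.99] [ 28  13 106]
or [210.87 246.51] [24 12 47]
```

Request:
{"fn": "step_arm", "kwargs": {
  "rows": [
    {"angular": [0, 0, 0.0036], "slide": [-0.06, -0.003, 0], "jaw": 0.7},
    {"angular": [0, 0, 0], "slide": [-0.11, -0.0035, 0], "jaw": 0.7},
    {"angular": [0, 0, 0], "slide": [-0.11, -0.0035, 0], "jaw": 0.7},
    {"angular": [0, 0, 0], "slide": [-0.11, -0.0035, 0], "jaw": 0.7},
    {"angular": [0, 0, 0], "slide": [-0.11, -0.0035, 0], "jaw": 0.7},
    {"angular": [0, 0, 0], "slide": [-0.11, -0.0035, 0], "jaw": 0.7},
    {"angular": [0, 0, 0], "slide": [-0.11, -0.0035, 0], "jaw": 0.7},
    {"angular": [0, 0, 0], "slide": [-0.08, -0.003, 0], "jaw": 0.7},
    {"angular": [0, 0, 0], "slide": [0, 0, 0], "jaw": 0.7}
  ]
}}

```text
time_s: 14.1
tool_pos: [0.4951, -0.2485, 0.1161]
tool_rot: [179.9, 0.1, 80.4]
force: [-1.0, 1.1, 0.3]
grip_width: 0.0609
grasp_force: 0.0
```

```bash
python3 - <<'E'
from h import *
rel([.503,-.2465,.11],81.3)
t=env.read_camera("top")[:,:,::-1];s=env.read_camera("scene")[:,:,::-1];cv2.imwrite("pics/s6.png",s);cv2.imwrite("pics/t6.png",t)
c=np.zeros((600,800,3),np.uint8)
c[:,:420]=cv2.resize(s[150:240,282:345],(420,600),interpolation=cv2.INTER_CUBIC)
c[:380,420:]=cv2.resize(t[150:250,220:320],(380,380),interpolation=cv2.INTER_CUBIC)
cv2.imwrite("pics/u1.png",c)
E
```

```text
t 14.1 pos [ 0.4951 -0.2485  0.1161] rot [1.7994e+02 1.0000e-01 8.0420e+01] F [-1.   1.1  0.3] w 0.0609 g 0.0
slide [0.0066 0.0149 0.0123] turn [ 0.0003  0.0006 -0.0049]
```

View pics/u1.png

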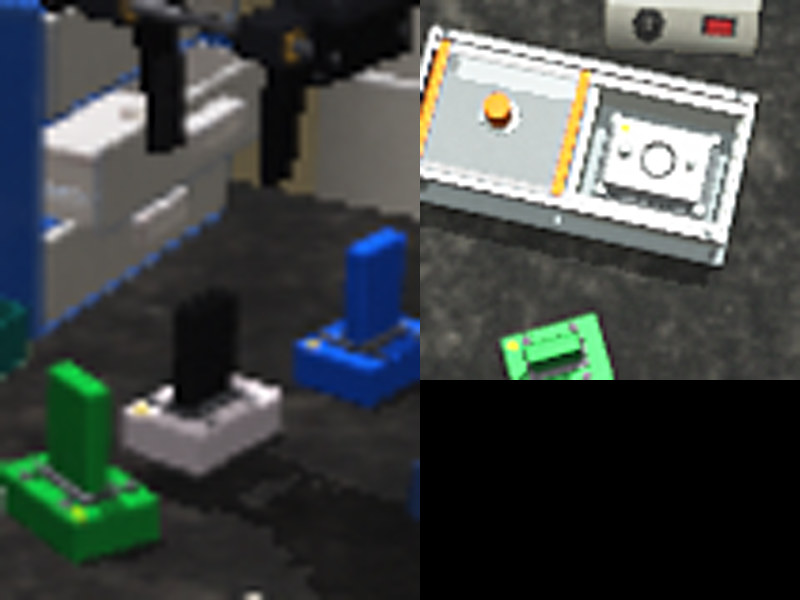

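The scene crop shows the fingers at (167,150) and (277,185) above the black grip at (207,350), with the yellow dot at (140,408). The top view shows the open well, with the lower half's dot at crop (626,127) and the window fully open. Next I'll compute positions.

```bash
python3 - <<'E'
from h import *
t=cv2.imread("pics/t6.png");t0=cv2.imread("pics/top0.png");s=cv2.imread("pics/s6.png")
print("tip pred",proj("scene",[[.4951,-.2485,.1161],[.4951,-.2485,.1511]]),"obs 315.3 175.2")
def rect(im,b,z,th):
    x0,y0,x1,y1=b
    m=cv2.inRange(cv2.cvtColor(im,cv2.COLOR_BGR2GRAY)[y0:y1,x0:x1],th,255)
    k,l,st,_=cv2.connectedComponentsWithStats(m);i=1+np.argmax(st[1:,4]);m=(l==i).astype(np.uint8)
    h=cv2.convexHull(np.vstack(cv2.findContours(m,cv2.RETR_EXTERNAL,cv2.CHAIN_APPROX_NONE)[0])).reshape(-1,2)+[x0,y0]
    return cv2.minAreaRect((back("top",h,z)[:,:2]*1000).astype(np.float32))
for th in(150,180,210):print("lower",rect(t,(264,176,294,210),.044,th),"upper",rect(t0,(358,203,395,232),.022,th))
def yel(im,b):
    x0,y0,x1,y1=b;h=cv2.cvtColor(im[y0:y1,x0:x1],cv2.COLOR_BGR2HSV).astype(float)
    w=np.where((h[...,0]>20)&(h[...,0]<40),np.clip(h[...,1]-25,0,None),0);yy,xx=np.mgrid[y0:y1,x0:x1]
    return np.array([(w*xx).sum(),(w*yy).sum()])/w.sum()
a=yel(t,(269,178,281,190));b=yel(t0,(363,204,374,214));c=yel(s,(297,206,309,217))
print("lower dot",a,back("top",a,.044),"upper dot top",b,back("top",b,.022),"scene",c,back("scene",c,.022))
k=blobs(t[150:200,230:255],(8,150,120),(22,255,255));print([(c+[230,150],back("top",c+[230,150],.09)) for c,_ in k])
# scene grip centroid
for th in(25,40):
    b=cv2.inRange(cv2.cvtColor(s,cv2.COLOR_BGR2GRAY)[190:214,305:321],0,th);M=cv2.moments(b,True);print("grip scene",M['m10']/M['m00']+305,M['m01']/M['m00']+190,M['m00'])
for x,y in((.504,-.247),(.504,-.25),(.508,-.247)):
    ya=np.radians(-8.5);R=np.array([[np.cos(ya),-np.sin(ya)],[np.sin(ya),np.cos(ya)]])
    P=np.array([[*(R@[a,b]+[x,y]),c] for a in(-.007,.007) for b in(-.02,.02) for c in(.025,.08)])
    for n in("scene","top"):
        M=cv2.moments(cv2.convexHull(proj(n,P).astype(np.float32)));print(n,x,y,"pred grip",M['m10']/M['m00'],M['m01']/M['m00'],M['m00'])
    D=np.array([*(R@[.018,.029]+[x,y]),.022]);print("pred dot",D[:2],proj("top",D),proj("scene",D))
E
```

```text
tip pred [[314.10551312 184.95939759]
 [314.4442426  175.32105773]] obs 315.3 175.2
lower ((548.1151733398438, 36.827877044677734), (88.23748779296875, 82.7264404296875), 3.0617129802703857) upper ((502.9606018066406, -246.575439453125), (74.38389587402344, 52.221920013427734), 80.9254379272461)
lower ((546.6222534179688, 36.701576232910156), (85.24243927001953, 82.6336669921875), 3.0617129802703857) upper ((502.48333740234375, -247.02105712890625), (73.35330963134766, 50.944515228271484), 80.92544555664062)
lower ((557.0388793945312, 28.980722427368164), (77.10174560546875, 51.94563293457031), 80.57418823242188) upper ((516.0444946289062, -228.08572387695312), (36.21323776245117, 68.40087890625), 40.39912414550781)
lower dot [273.54366197 183.21971831] [[0.57883782 0.05287334 0.044     ]] upper dot top [367.5639413  208.76519916] [[ 0.52537167 -0.2214935   0.022     ]] scene [302.67757009 210.87383178] [[ 0.52287459 -0.22244939  0.022     ]]
[(array([239.57, 177.71]), array([[0.57535146, 0.14589705, 0.09      ]]))]
grip scene 312.2328767123288 201.47260273972603 146.0
grip scene 312.9727626459144 199.85214007782102 257.0
scene 0.504 -0.247 pred grip 310.9995282906759 201.56243977008867 163.56149556138553
top 0.504 -0.247 pred grip 379.0737088763631 214.19463842871713 161.65266823675483
pred dot [ 0.52608876 -0.22097911] [[367.38836178 208.5123944 ]] [[301.66665099 210.82112899]]
scene 0.504 -0.25 pred grip 311.4059015383559 201.263551347312 163.0170388345141
top 0.504 -0.25 pred grip 380.1498441698282 214.25858675064381 162.0329589874018
pred dot [ 0.52608876 -0.22397911] [[368.43143019 208.57409042]] [[302.08556144 210.50943213]]
scene 0.508 -0.247 pred grip 309.98546389815806 201.3169808219768 163.41809991491027
top 0.508 -0.247 pred grip 379.08277780598155 212.79813206843863 162.19304783386178
pred dot [ 0.53008876 -0.22097911] [[367.40668813 207.16243934]] [[300.66589531 210.56546889]]
```

Knob and lower-dot vision agree with the touch-derived frame up to a constant (+1.9, −0.3) mm, and the z offset is about 35 mm. The upper half in tool coordinates is at (0.5014, −0.2473), yaw about −9°. Descending to grasp.

Request:
{"fn": "step_arm", "kwargs": {
  "rows": [
    {"angular": [0, 0, -0.0033], "slide": [0.0045, 0.012, 0.03], "jaw": 0.6},
    {"angular": [0, 0, 0], "slide": [0, 0, 0.05], "jaw": 0.6},
    {"angular": [0, 0, 0], "slide": [0, 0, 0.05], "jaw": 0.6},
    {"angular": [0, 0, 0], "slide": [0, 0, 0.04], "jaw": 0.6},
    {"angular": [0, 0, 0], "slide": [0, 0, 0.03], "jaw": 0.6},
    {"angular": [0, 0, 0], "slide": [0, 0, 0.014], "jaw": 0.6},
    {"angular": [0, 0, 0], "slide": [0, 0, 0], "jaw": 0.6}
  ]
}}

```text
time_s: 15.08
tool_pos: [0.5024, -0.2426, 0.008]
tool_rot: [-180.0, -0.0, 81.6]
force: [-0.4, -0.4, 0.4]
grip_width: 0.0523
grasp_force: 0.0
```

Request:
{"fn": "step_arm", "kwargs": {
  "rows": [
    {"angular": [0, 0, 0], "slide": [0, 0, 0], "jaw": 0},
    {"angular": [0, 0, 0], "slide": [0, 0, 0], "jaw": 0},
    {"angular": [0, 0, 0], "slide": [0, 0, 0], "jaw": 0},
    {"angular": [0, 0, 0], "slide": [0, 0, 0], "jaw": 0},
    {"angular": [0, 0, 0], "slide": [0, 0, 0], "jaw": 0},
    {"angular": [0, 0, 0], "slide": [0, 0, 0], "jaw": 0}
  ],
  "newtons": 50
}}

```text
time_s: 15.82
tool_pos: [0.5022, -0.2427, 0.0082]
tool_rot: [-180.0, 0.0, 81.5]
force: [-1.0, 1.0, 0.6]
grip_width: 0.0139
grasp_force: 50.0
```

The grip is held at 13.9 mm width, but about 4.6 mm toward +y from the grip centre, which I'll account for. Lifting clear and carrying.

Request:
{"fn": "step_arm", "kwargs": {
  "rows": [
    {"angular": [0, 0, 0], "slide": [0, 0, -0.02], "jaw": 0},
    {"angular": [0, 0, 0], "slide": [0, 0, -0.04], "jaw": 0},
    {"angular": [0, 0, 0], "slide": [0, 0, -0.05], "jaw": 0},
    {"angular": [0, 0, 0], "slide": [0, 0, -0.05], "jaw": 0},
    {"angular": [0, 0, 0], "slide": [0, 0, -0.04], "jaw": 0},
    {"angular": [0, 0, 0], "slide": [0, 0, -0.02], "jaw": 0},
    {"angular": [0, 0, 0], "slide": [0, 0, 0], "jaw": 0}
  ]
}}

```text
time_s: 16.7
tool_pos: [0.5029, -0.2429, 0.1192]
tool_rot: [179.9, 0.1, 81.5]
force: [-0.3, 0.9, -3.4]
grip_width: 0.0137
grasp_force: 50.0
```

Request:
{"fn": "step_arm", "kwargs": {
  "rows": [
    {"angular": [0, 0, 0], "slide": [0.04, 0.002, 0], "jaw": 0},
    {"angular": [0, 0, 0], "slide": [0.08, 0.003, 0], "jaw": 0},
    {"angular": [0, 0, 0], "slide": [0.08, 0.003, 0], "jaw": 0},
    {"angular": [0, 0, 0], "slide": [0.08, 0.003, 0], "jaw": 0},
    {"angular": [0, 0, 0], "slide": [0.08, 0.003, 0], "jaw": 0},
    {"angular": [0, 0, 0], "slide": [0.08, 0.003, 0], "jaw": 0},
    {"angular": [0, 0, 0], "slide": [0.06, 0.003, 0], "jaw": 0},
    {"angular": [0, 0, 0], "slide": [0.04, 0.002, 0], "jaw": 0},
    {"angular": [0, 0, 0], "slide": [0.015, 0.001, 0], "jaw": 0},
    {"angular": [0, 0, 0], "slide": [0, 0, 0], "jaw": 0}
  ]
}}

```text
time_s: 17.95
tool_pos: [0.5539, 0.0309, 0.1176]
tool_rot: [-179.9, 0.0, 81.6]
force: [0.3, 0.1, -3.6]
grip_width: 0.0135
grasp_force: 50.0
```

```bash
python3 - <<'E'
from h import *
rel([.5552,.0322,.085],80.85)
s=env.read_camera("scene")[:,:,::-1];cv2.imwrite("pics/s7.png",s)
cv2.imwrite("pics/u2.png",cv2.resize(s[160:250,200:320],(800,600),interpolation=cv2.INTER_CUBIC))
E
```

```text
t 17.95 pos [0.5539 0.0309 0.1176] rot [-1.7993e+02  1.0000e-02  8.1630e+01] F [ 0.3  0.1 -3.6] w 0.0135 g 50.0
slide [0.0029 0.0022 0.0652] turn [-0.0004  0.      0.0043]
```

View pics/u2.png

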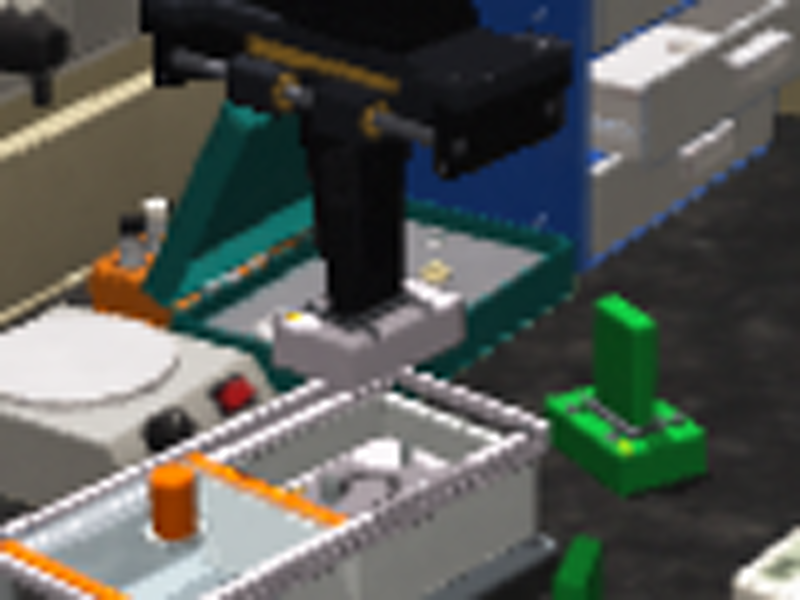

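The upper half is held above the well with its dot at crop (292,318). The lower half's dot is visible at about (294,490), on the same side, so the orientation is right. Next I'll measure the relative offset of the two dots.

```bash
python3 - <<'E'
from h import *
s=cv2.imread("pics/s7.png")
def yel(im,b):
    x0,y0,x1,y1=b;h=cv2.cvtColor(im[y0:y1,x0:x1],cv2.COLOR_BGR2HSV).astype(float)
    w=np.where((h[...,0]>20)&(h[...,0]<40),np.clip(h[...,1]-90,0,None),0);yy,xx=np.mgrid[y0:y1,x0:x1]
    return np.array([(w*xx).sum(),(w*yy).sum()])/w.sum(),(w>0).sum()
u,nu=yel(s,(239,203,249,213));l,nl=yel(s,(241,231,247,236))
print(u,nu,l,nl);print("upper",back("scene",u,.1314),"lower",back("scene",l,.044))
o=env.get_obs();ya=np.radians(o['tool_rot'][2]-90);R=np.array([[np.cos(ya),-np.sin(ya)],[np.sin(ya),np.cos(ya)]])
print("expected upper dot",R@[.018,.029-.0046]+o['tool_pos'][:2])
ya=np.radians(-9.15);R=np.array([[np.cos(ya),-np.sin(ya)],[np.sin(ya),np.cos(ya)]]);print("expected lower dot",R@[.018,.029]+[.5545,.0277])
h=cv2.cvtColor(s[229:238,238:250],cv2.COLOR_BGR2HSV);print(h[...,0].tolist(),h[...,1].tolist())
E
```

```text
[243.42245989 207.        ] 2 [nan nan] 0
upper [[0.57511301 0.05067335 0.1314    ]] lower [[nan nan nan]]
expected upper dot [0.57544701 0.05123263]
expected lower dot [0.57688253 0.05346863]
[[30, 30, 30, 30, 30, 30, 30, 38, 30, 30, 15, 173], [30, 30, 30, 30, 42, 36, 30, 38, 15, 169, 165, 162], [13, 30, 30, 30, 38, 30, 15, 169, 165, 165, 162, 60], [16, 13, 13, 38, 15, 169, 165, 165, 164, 165, 150, 83], [16, 19, 17, 19, 14, 18, 19, 20, 165, 163, 120, 75], [13, 13, 14, 19, 17, 17, 15, 12, 164, 165, 90, 90], [70, 19, 14, 13, 13, 17, 18, 15, 13, 7, 167, 150], [93, 86, 72, 20, 13, 13, 13, 16, 19, 15, 14, 11], [95, 95, 93, 93, 78, 45, 14, 13, 13, 15, 19, 17]] [[9, 9, 6, 11, 6, 11, 9, 9, 9, 9, 8, 11], [7, 11, 6, 6, 11, 11, 9, 9, 8, 11, 15, 14], [71, 11, 4, 9, 9, 9, 8, 10, 6, 15, 9, 2], [252, 197, 71, 9, 8, 10, 6, 14, 15, 16, 2, 8], [178, 246, 255, 201, 110, 81, 124, 120, 15, 14, 2, 10], [81, 126, 177, 247, 225, 255, 205, 97, 17, 16, 2, 8], [4, 20, 79, 128, 174, 253, 255, 222, 169, 57, 13, 2], [14, 10, 7, 12, 73, 122, 138, 209, 239, 225, 185, 128], [14, 15, 14, 13, 6, 2, 33, 115, 129, 176, 244, 252]]<stdin>:6: RuntimeWarning: invalid value encountered in divide
```

Request:
{"fn": "step_arm", "kwargs": {
  "rows": [
    {"angular": [0, 0, 0.0043], "slide": [0.0029, 0.0022, 0.03], "jaw": 0},
    {"angular": [0, 0, 0], "slide": [0, 0, 0.03], "jaw": 0},
    {"angular": [0, 0, 0], "slide": [0, 0, 0], "jaw": 0},
    {"angular": [0, 0, 0], "slide": [0, 0, 0], "jaw": 0}
  ]
}}

```text
time_s: 18.5
tool_pos: [0.5558, 0.0312, 0.0879]
tool_rot: [-180.0, -0.0, 80.8]
force: [-0.5, 0.8, -3.1]
grip_width: 0.0137
grasp_force: 50.0
```

```bash
python3 - <<'E'
from h import *
rel([.5552,.0322,.068],80.85)
E
```

```text
t 18.5 pos [0.5558 0.0312 0.0879] rot [-179.98   -0.     80.75] F [-0.5  0.8 -3.1] w 0.0137 g 50.0
slide [ 0.0017 -0.0016  0.0399] turn [-0.0001 -0.     -0.0005]
```

Request:
{"fn": "step_arm", "kwargs": {
  "rows": [
    {"angular": [0, 0, 0], "slide": [0.0017, -0.0014, 0.02], "jaw": 0},
    {"angular": [0, 0, 0], "slide": [0, 0, 0.015], "jaw": 0},
    {"angular": [0, 0, 0], "slide": [0, 0, 0.005], "jaw": 0},
    {"angular": [0, 0, 0], "slide": [0, 0, 0], "jaw": 0},
    {"angular": [0, 0, 0], "slide": [0, 0, 0], "jaw": 0}
  ]
}}

```text
time_s: 19.12
tool_pos: [0.5556, 0.0324, 0.0684]
tool_rot: [180.0, 0.0, 80.8]
force: [0.1, -0.0, -3.7]
grip_width: 0.0134
grasp_force: 50.0
```

Request:
{"fn": "step_arm", "kwargs": {
  "rows": [
    {"angular": [0, 0, 0], "slide": [0, 0, 0.004], "jaw": 0},
    {"angular": [0, 0, 0], "slide": [0, 0, 0.004], "jaw": 0},
    {"angular": [0, 0, 0], "slide": [0, 0, 0], "jaw": 0}
  ]
}}

```text
time_s: 19.5
tool_pos: [0.5551, 0.0323, 0.0639]
tool_rot: [-180.0, 0.0, 80.8]
force: [0.5, 1.1, -3.3]
grip_width: 0.0138
grasp_force: 50.0
```

Request:
{"fn": "step_arm", "kwargs": {
  "rows": [
    {"angular": [0, 0, 0], "slide": [0, 0, 0.003], "jaw": 0},
    {"angular": [0, 0, 0], "slide": [0, 0, 0], "jaw": 0}
  ]
}}

```text
time_s: 19.75
tool_pos: [0.5552, 0.0323, 0.0625]
tool_rot: [-180.0, 0.0, 80.8]
force: [-0.4, -0.2, -2.7]
grip_width: 0.0138
grasp_force: 50.0
```

Request:
{"fn": "step_arm", "kwargs": {
  "rows": [
    {"angular": [0, 0, 0], "slide": [0, 0, 0.003], "jaw": 0},
    {"angular": [0, 0, 0], "slide": [0, 0, 0], "jaw": 0}
  ]
}}

```text
time_s: 20.0
tool_pos: [0.5553, 0.0322, 0.061]
tool_rot: [180.0, 0.0, 80.8]
force: [0.3, -0.4, -3.8]
grip_width: 0.0139
grasp_force: 50.0
```

Request:
{"fn": "step_arm", "kwargs": {
  "rows": [
    {"angular": [0, 0, 0], "slide": [0, 0, 0.003], "jaw": 0},
    {"angular": [0, 0, 0], "slide": [0, 0, 0], "jaw": 0}
  ]
}}

```text
time_s: 20.25
tool_pos: [0.5553, 0.0321, 0.0595]
tool_rot: [180.0, 0.0, 80.8]
force: [0.1, -1.3, -2.6]
grip_width: 0.0138
grasp_force: 50.0
```

No contact force 4.7 mm below the dowel tops, so it is entering the holes. Continuing.

Request:
{"fn": "step_arm", "kwargs": {
  "rows": [
    {"angular": [0, 0, 0], "slide": [0, 0, 0.004], "jaw": 0},
    {"angular": [0, 0, 0], "slide": [0, 0, 0.004], "jaw": 0},
    {"angular": [0, 0, 0], "slide": [0, 0, 0], "jaw": 0}
  ]
}}

```text
time_s: 20.62
tool_pos: [0.5553, 0.0321, 0.0554]
tool_rot: [-180.0, 0.0, 80.8]
force: [-0.2, -0.8, -3.4]
grip_width: 0.0136
grasp_force: 50.0
```

Request:
{"fn": "step_arm", "kwargs": {
  "rows": [
    {"angular": [0, 0, 0], "slide": [0, 0, 0.004], "jaw": 0},
    {"angular": [0, 0, 0], "slide": [0, 0, 0.004], "jaw": 0},
    {"angular": [0, 0, 0], "slide": [0, 0, 0], "jaw": 0}
  ]
}}

```text
time_s: 21.0
tool_pos: [0.5554, 0.0321, 0.0521]
tool_rot: [180.0, 0.0, 80.8]
force: [-1.6, -1.0, 2.7]
grip_width: 0.0139
grasp_force: 50.0
```

Request:
{"fn": "step_arm", "kwargs": {
  "rows": [
    {"angular": [0, 0, 0], "slide": [0, 0, 0.004], "jaw": 0},
    {"angular": [0, 0, 0], "slide": [0, 0, 0.004], "jaw": 0},
    {"angular": [0, 0, 0], "slide": [0, 0, 0], "jaw": 0}
  ]
}}

```text
time_s: 21.38
tool_pos: [0.5554, 0.0321, 0.0488]
tool_rot: [180.0, 0.1, 80.8]
force: [-3.7, -2.3, 9.7]
grip_width: 0.0138
grasp_force: 50.0
```

Request:
{"fn": "step_arm", "kwargs": {
  "rows": [
    {"angular": [0, 0, 0], "slide": [0, 0, 0.003], "jaw": 0},
    {"angular": [0, 0, 0], "slide": [0, 0, 0.003], "jaw": 0},
    {"angular": [0, 0, 0], "slide": [0, 0, 0], "jaw": 0}
  ]
}}

```text
time_s: 21.75
tool_pos: [0.5555, 0.0321, 0.0463]
tool_rot: [180.0, 0.1, 80.8]
force: [-5.8, -1.7, 11.8]
grip_width: 0.0134
grasp_force: 50.0
```

Request:
{"fn": "step_arm", "kwargs": {
  "rows": [
    {"angular": [0, 0, 0], "slide": [0, -0.0012, 0.001], "jaw": 0},
    {"angular": [0, 0, 0], "slide": [0, 0, 0], "jaw": 0},
    {"angular": [0, 0, 0], "slide": [0, 0, 0], "jaw": 0}
  ]
}}

```text
time_s: 22.12
tool_pos: [0.5555, 0.0322, 0.0462]
tool_rot: [179.9, 0.1, 80.8]
force: [-4.9, -2.6, 12.6]
grip_width: 0.0138
grasp_force: 50.0
```

```bash
python3 - <<'E'
from h import *
rel([.5552,.0322,.0462],80.85)
s=env.read_camera("scene")[:,:,::-1]
cv2.imwrite("pics/f1.png",cv2.resize(s[170:260,195:315],(800,600),interpolation=cv2.INTER_CUBIC))
E
```

```text
t 22.125 pos [0.5555 0.0322 0.0462] rot [1.7991e+02 6.0000e-02 8.0760e+01] F [-4.9 -2.6 12.6] w 0.0138 g 50.0
slide [-0.     -0.0006  0.    ] turn [ 0.0005  0.0004 -0.0005]
```

View pics/f1.png

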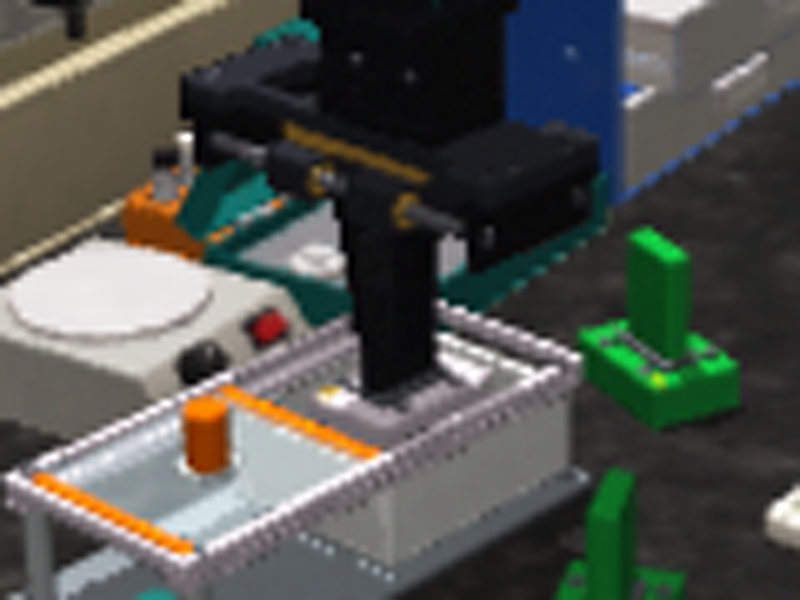

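The block sits in the well with its dot at crop (330,395) and the window open. I'll check the dot's pixel against the flush, half-sunk prediction, then hand in.

```bash
python3 - <<'E'
from h import *
p=proj("scene",[.5763,.0523,.060])[0];print("pred",p,"obs 244.5 229.2")
o=env.get_obs();print(o['force'],o['grasp_force'])
if np.linalg.norm(p-[244.0,228.8])<2.5: print(env.sign_off())
E
```

```text
pred [243.63699443 228.45062747] obs 244.5 229.2
[-4.46870185 -2.71241714 13.35823507] 49.957476211711764
the job is handed in; nothing more can be done
None
```

The job is handed in at about 22 s, with no verdict returned. The window is open at its stop. The upper half sits on the dowels, dots aligned within what the camera can resolve. It is held at 50 N grip and pressed with about 13 N, with the bed about 6 mm down.

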